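# Sort the laundry oddments

## Task

Tidy up the oddments on the laundry counter: lay both wooden clothes pegs flat in the oblong tray, stand both dosing caps upright in the round dish, and stand the washing machine's levelling foot upright in the square tray, everything fully inside and resting on the tray floor, not on top of one another. Leave the bar of soap and the scrubbing brush where they lie.

Things in the scene. Friction and masses are not known exactly. Their poses are not given: they have to be found in the camera images.
- peg_a: Wooden spring clothes peg lying on its side, one of two alike: 74 long, 14 wide, 12 high; about 15 g. Origin at its centre, 6 above the counter as it lies; x along its length, z up. Either one may be gripped across its 14 mm width; it is rigid there, it does not open.
- peg_b: Wooden spring clothes peg lying on its side, one of two alike: 74 long, 14 wide, 12 high; about 15 g. Origin at its centre, 6 above the counter as it lies; x along its length, z up. Either one may be gripped across its 14 mm width; it is rigid there, it does not open.
- cap_a: White plastic dosing cap of a detergent bottle, one of two alike: a small open cup standing mouth up, 42 high, outer diameter 41 at the foot and 47 at the rim, wall 3; about 30 g. Origin at the centre of its underside, z up along its axis.
- cap_b: White plastic dosing cap of a detergent bottle, one of two alike: a small open cup standing mouth up, 42 high, outer diameter 41 at the foot and 47 at the rim, wall 3; about 30 g. Origin at the centre of its underside, z up along its axis.
- foot: Washing machine levelling foot standing on its disc: black rubber disc 44 in diameter and 12 high, on it a steel nut 20 in diameter up to height 20, then a plain steel stud 12 in diameter up to height 62 to grip by; about 90 g. Origin at the centre of its underside, z up along the stud.
- oblong_tray: Grey plastic rectangular tray, fixed to the counter: outside 110 (x) by 150 (y), 20 high, walls and floor 4 thick, open on top. Origin at the centre of its underside on the counter; x along the short side, y along the long side. Home of the two clothes pegs, which fit side by side along its x.
- round_dish: Grey plastic round dish, fixed to the counter: outside diameter 152, 20 high, wall and floor 4 thick, straight-sided, open on top. Origin at the centre of its underside on the counter, z up. Home of the two dosing caps, which fit side by side.
- square_tray: Grey plastic square tray, fixed to the counter: outside 104 by 104, 20 high, walls and floor 4 thick, open on top. Origin at the centre of its underside on the counter; x and y along its sides. Home of the levelling foot.
- soap: Bar of soap, cream, 76 by 48 by 24 high, loose among the oddments; to be left where it lies. Origin at the centre of its underside, x along its length.
- brush: Small wooden scrubbing brush, bristles down, 80 by 36 by 26 high, loose among the oddments; to be left where it lies. Origin at the centre of its underside, x along its length.
Mind the look-alikes: they are no part of the job. Leave any blue look-alike of the foot alone.

How it is judged:
By the outcome, as a careful person would: the job done as asked, in the order asked, and still so for the second after the job is handed in, with the robot touching nothing.
It also fails if it takes over 106 s, if anything falls off the work surface, if the arm or the gripper's body presses on something with over 40 N, if the wrist force passes 120 N, or if a joint passes its speed limit or range.

## Robot

A 6-joint arm with a two-finger parallel gripper is mounted at the origin on the work surface. World frame = base frame: x ahead of the robot, y to its left, z up, the work surface at z = 0. Lengths are in mm, angles in degrees, forces in N, time in s.
With the tool pointing down it reaches from about 350 to 850 mm from the base axis. Payload 8.1 kg.
Tool frame: the origin (TCP) lies at the very end of the fingers, on their centre line; the grasp point (between the pads) lies 19 mm behind it (pinch_z is the z of the grasp point in the tool frame, in mm); z points along the fingers, y is the direction in which the jaws open and shut (so a half turn about z gives the same grasp; the last joint's range is limited). The gripper opens to 85 mm and grips with 20 to 120 N. Pads are 22 mm wide; open, the fingers measure 114 mm over their backs; the gripper's body (76 mm by 85 mm) begins 54 mm behind the grasp point. The pads swing forward as they close: fully open they stand 13 mm farther back than shut.
Start: joints at [60.711, 7.471, 85.268, -0, 87.261, -4.893], TCP at [247.809, 546.439, 231.292] pointing down, gripper open.
Joint ranges: [-169.43, 169.43], [-51.17, 129.36], [1.28, 143.12], [-76.62, 256.62], [0, 156.53], [-152.29, 152.29]. Speed limits (degrees/s): [136.94, 136.94, 159.86, 180, 180, 180].

## Interface

Orientations are given as [roll, pitch, yaw] about the fixed x, y, z axes, in that order (R = Rz(yaw) Ry(pitch) Rx(roll)).
In Python, from bench import * gives the robot as it stands.
- The arm moves only by the shell command python3 -m creep 'ROWS' [FORCE]. ROWS is a JSON object of lists of equal length, an entry for each row: "translation": the shift along the tool's x, y, z in mm, a list of three; "rotation": the turn, a rotation vector about the tool's x, y, z in rad, a list of three; "claw": the finger opening in mm, from 0 to 85.4. In form: {"translation": [[dx, dy, dz], ...], "rotation": [[ax, ay, az], ...], "claw": [claw, ...]}. A call has 1 to 10 rows; each row shifts and turns the commanded pose from where the row before left it, along the tool's axes as they then stand; what a row does not reach is not made up. A row lasts 1/10 s, in which the tool goes at most 50 mm and 8.59 degrees, less where a joint would pass 70% of its speed; a pose out of reach is approached as far as the arm can. A call is refused whole if a number of a shift passes 50 or a number of a turn 0.15, either way. A call with a gripper value outside its range is refused whole. The fingers move at their own pace and stop on an object; FORCE is the grip in N (left out, the last holds). Time passes only in rows, so rows that do not move let the fingers close. It gives the time, the measured TCP pose, the force and the opening at its end, in the units of the state.
- sense(): the state, without advancing time (a new reading comes with each control period).
- snapshot(name): name is "scene" or "side" or "wrist"; returns a dict with "frame" (384x512x3 uint8, red, green, blue), "intrinsics" (3x3 intrinsics, pixels), "extrinsics" (4x4, takes a point from camera to world coordinates). Camera axes: x right, y up, looking along -z (the intrinsics and any distortion apply to the point x, -y, -z); pixel columns grow to the right and rows downward; lengths in mm; the calibration is good to about 2 mm. A picture is of the moment at which its call begins. There is no depth.
- hand_in(): hands the job in, once; it reports no verdict.
The state is a dict: "time": time; "joint_pos": joint angles; "qd": joint speeds; "joint_efforts": joint torques, N m; "tool_pos": TCP position; "tcp_rot": TCP orientation; "ft_force": force on the tool from outside, world axes, zero at the start; "wrist_torque": the same for the moment, N m; "finger_gap": finger opening in mm.
Only numpy, scipy, OpenCV 4.12 (cv2) and the standard library are available. Lean on these libraries where they do the work, as an engineer would, in place of code of your own. Each camera call takes 0.05 s, during which the arm holds its last target.

## Working session

There is one attempt and no reset: what is moved stays moved. The work goes in short steps, Python scripts to look and compute and a shell command to move; the robot and the scene stay as the last step left them, time stands still between calls to the robot, and variables do not carry over. Pictures are saved under pics/ and viewed, and the job is handed in when it is done.

```bash
mkdir -p pics; ls
python3 - <<'E'
from bench import *
import cv2,pickle
s=sense();print(s)
d={}
for n in("scene","side","wrist"):
    r=snapshot(n);d[n]=r;cv2.imwrite(f"pics/{n}0.png",r["frame"][:,:,::-1]);print(n,r["intrinsics"],r["extrinsics"],r.keys())
pickle.dump(d,open("d0.pkl","wb"))
E
```

```text
pics
{'time': 0.0, 'joint_pos': array([ 6.07115501e+01,  7.51448202e+00,  8.53315284e+01,  2.26528625e-03,
        8.72594210e+01, -4.89382052e+00]), 'qd': array([ 0.03539855, -0.03365071,  0.06578867,  0.02540333,  0.0226575 ,
        0.05447796]), 'joint_efforts': array([ 8.92659482e-04, -5.69410551e+01, -5.00543690e+01, -1.96000656e-04,
        1.53724087e-02,  1.02656716e-05]), 'tool_pos': array([247.51468275, 545.96308742, 230.22938403]), 'tcp_rot': array([-1.79895146e+02, -1.12485331e-02,  1.55605250e+02]), 'ft_force': array([-0.74482946, -0.01881602, -0.25706356]), 'wrist_torque': array([-0.03593549,  0.00913786,  0.00497433]), 'finger_gap': 85.1334330228707}
scene [[488.75246644   0.         253.14468982]
 [  0.         488.75246644 189.64386751]
 [  0.           0.           1.        ]] [[ 4.33296738e-01 -7.27594687e-01  5.31845756e-01  1.19384182e+03]
 [ 9.01132615e-01  3.59338757e-01 -2.42560650e-01 -3.26703467e+02]
 [-1.46269529e-02  5.84364295e-01  8.11359614e-01  1.12944814e+03]
 [ 0.00000000e+00  0.00000000e+00  0.00000000e+00  1.00000000e+00]] dict_keys(['frame', 'in
[... 226 characters left out ...]
[-1.72111465e-01  7.57879950e-01 -6.29281833e-01 -7.13330654e+02]
 [-1.74599719e-02  6.36367204e-01  7.71188648e-01  9.30482399e+02]
 [ 0.00000000e+00  0.00000000e+00  0.00000000e+00  1.00000000e+00]] dict_keys(['frame', 'intrinsics', 'extrinsics'])
wrist [[285.72055073   0.         253.2861643 ]
 [  0.         285.72055073 190.65744845]
 [  0.           0.           1.        ]] [[ 4.12753552e-01 -8.71746261e-01 -2.63994245e-01  1.81604743e+02]
 [ 9.10842371e-01  3.94774286e-01  1.20496629e-01  5.77002017e+02]
 [-8.24345887e-04 -2.90192555e-01  9.56967921e-01  3.73057412e+02]
 [ 0.00000000e+00  0.00000000e+00  0.00000000e+00  1.00000000e+00]] dict_keys(['frame', 'intrinsics', 'extrinsics'])
```

View pics/scene0.png

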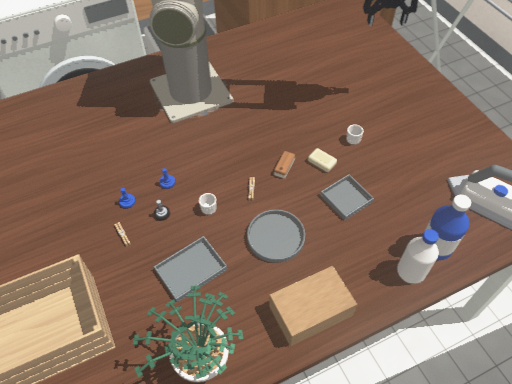

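View pics/side0.png

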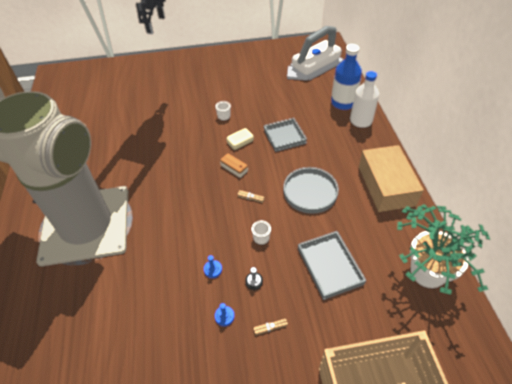

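View pics/wrist0.png

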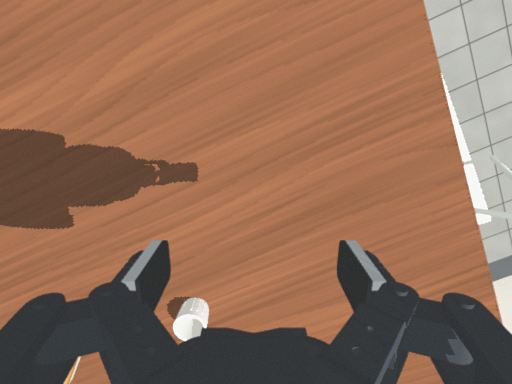

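The scene view shows:
- **Foot candidates:** black/steel at (161,211), and blue look-alikes at (126,198) and (167,180). The black one is the foot.
- **Pegs:** (122,233) and (252,188).
- **Caps:** (208,204) and (355,134).
- **Trays:** oblong (190,268), dish (276,236), square (347,197).
- **Leave alone:** soap (322,160), brush (285,165). The white bottle at the right is not a cap.

```bash
cat > h.py <<'E'
import numpy as np,cv2
def ray(r,u,v):
    K=r["intrinsics"];E=r["extrinsics"]
    d=np.array([(u-K[0,2])/K[0,0],-(v-K[1,2])/K[1,1],-1.0])
    return E[:3,3],E[:3,:3]@d
def onz(r,u,v,z):
    o,d=ray(r,u,v);return o+d*(z-o[2])/d[2]
def proj(r,p):
    K=r["intrinsics"];E=r["extrinsics"]
    c=E[:3,:3].T@(np.array(p,float)-E[:3,3]);return K[0,0]*c[0]/-c[2]+K[0,2],K[1,1]*-c[1]/-c[2]+K[1,2]
def tri(rs):
    A=np.zeros((3,3));b=np.zeros(3)
    for o,d in rs:
        d=d/np.linalg.norm(d);M=np.eye(3)-np.outer(d,d);A+=M;b+=M@o
    p=np.linalg.solve(A,b);return p,[np.linalg.norm(np.cross(p-o,d/np.linalg.norm(d))) for o,d in rs]
def crop(r,u,v,w,name,k=6):
    f=r["frame"][max(0,v-w):v+w,max(0,u-w):u+w,::-1];cv2.imwrite(name,cv2.resize(f,None,fx=k,fy=k,interpolation=cv2.INTER_NEAREST))
E
python3 - <<'E'
import pickle,cv2,numpy as np
d=pickle.load(open("d0.pkl","rb"))
def cr(r,x0,y0,x1,y1):
    f=d[r]["frame"][y0:y1,x0:x1,::-1]
    return cv2.resize(f,(800,600) ,interpolation=cv2.INTER_CUBIC)
cv2.imwrite("pics/c1.png",cr("scene",100,160,260,280))
cv2.imwrite("pics/c2.png",cr("scene",230,110,390,230))
cv2.imwrite("pics/c3.png",cr("side",190,210,350,330))
cv2.imwrite("pics/c4.png",cr("side",200,90,360,210))
E
```

```text
(no output)
```

View pics/c1.png

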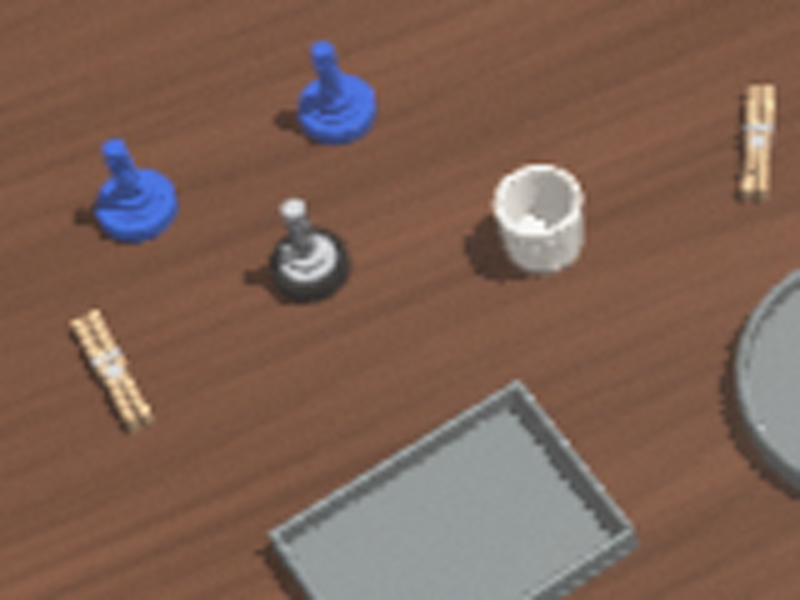

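View pics/c2.png

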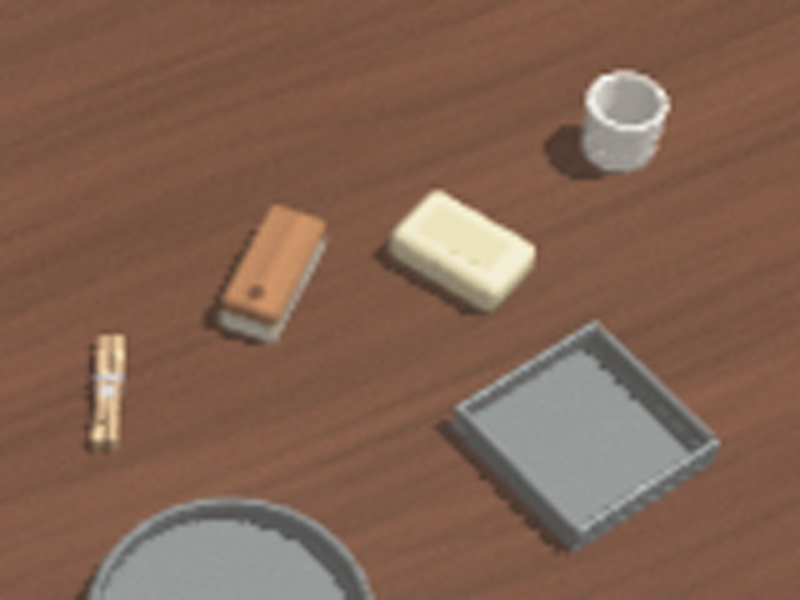

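View pics/c3.png

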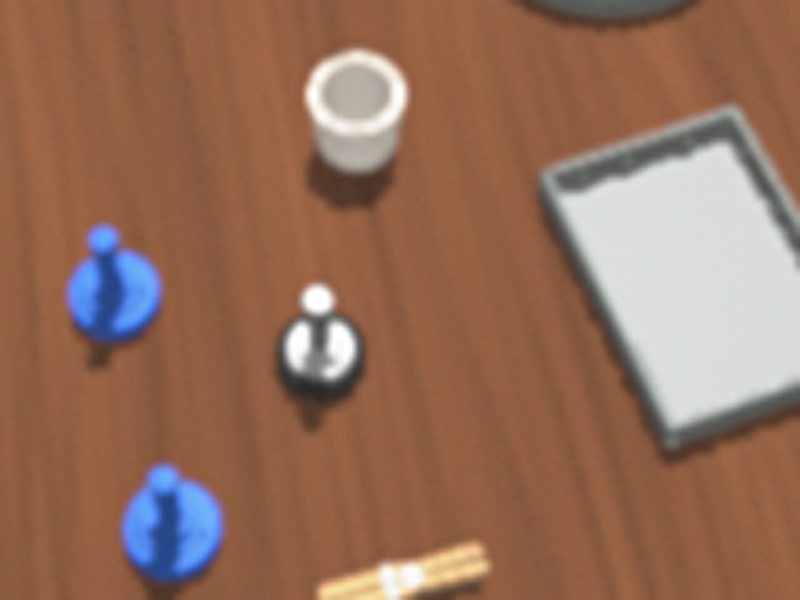

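View pics/c4.png

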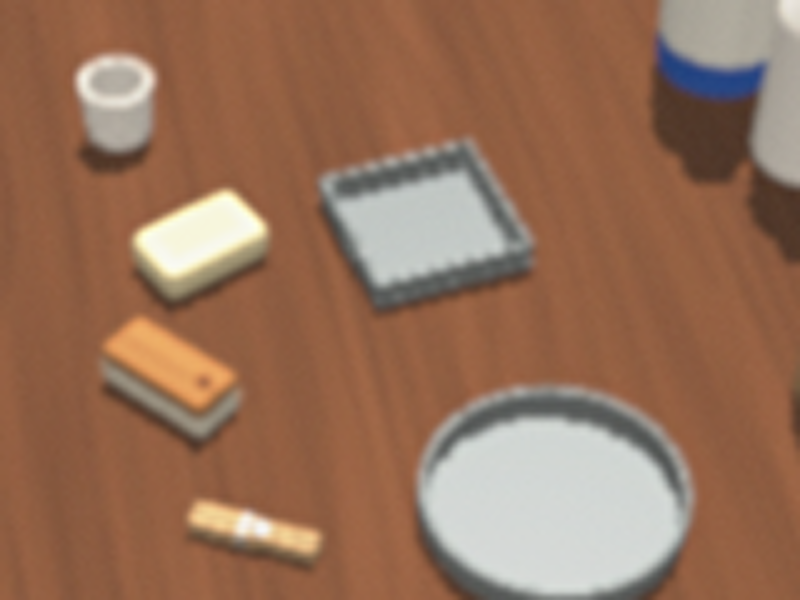

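Run:
```python
import pickle,cv2,numpy as np
from h import *
d=pickle.load(open("d0.pkl","rb"));S=d["scene"];T=d["side"]
def px(c,x,y):
    o={1:(100,160),2:(230,110),3:(190,210),4:(200,90)}[c];return o[0]+(x+.5)/5-.5,o[1]+(y+.5)/5-.5
for n,a,b in [("capA rim",px(1,539,202),px(3,357,93)),("capB rim",px(2,627,101),px(4,116,83)),("foot top",px(1,292,209),px(3,318,300)),
 ("blue1",px(1,322,50),px(3,104,238)),("blue2",px(1,115,149),px(3,164,480))]:
    p,e=tri([ray(S,*a),ray(T,*b)]);print(n,p.round(1),np.round(e,1))
# pegs masks
for nm,r in(("scene",S),("side",T)):
    f=r["frame"].astype(int);hsv=cv2.cvtColor(r["frame"],cv2.COLOR_RGB2HSV)
    m=((f[...,0]>170)&(f[...,2]<190)&(f[...,0]-f[...,2]>40)).astype(np.uint8)
    m=cv2.morphologyEx(m,cv2.MORPH_CLOSE,np.ones((5,5)))
    n,l,st,ce=cv2.connectedComponentsWithStats(m)
    for i in range(1,n):
        if 60<st[i,4]<700:
            ys,xs=np.where(l==i);P=np.array([onz(r,x,y,8)[:2] for x,y in zip(xs,ys)])
            c,(w,h),a=cv2.minAreaRect(P.astype(np.float32));v=np.linalg.svd(P-P.mean(0))[2][0]
            print(nm,ce[i].round(1),st[i,4],"w",np.round(c,1),round(w),round(h),"ang",round(np.degrees(np.arctan2(v[1],v[0])),1))
def cr(r,x0,y0,x1,y1):
    return cv2.resize(r["frame"][y0:y1,x0:x1,::-1],(800,600) ,interpolation=cv2.INTER_CUBIC)
cv2.imwrite("pics/t1.png",cr(S,150,205,310,325))
cv2.imwrite("pics/t2.png",cr(T,270,160,430,280)) 
cv2.imwrite("pics/t3.png",cr(T,250,190,410,310))
```

```text
capA rim [ 459.3 -127.8   45.5] [0.5 0.5]
capB rim [420.1 364.8  45.4] [0.7 0.7]
foot top [ 419.7 -250.6   66.4] [0.6 0.6]
blue1 [ 326.  -200.5   67. ] [0.4 0.4]
blue2 [ 339.7 -323.7   65.8] [0.4 0.4]
scene [322.8 158.1] 326 w [446.4 243. ] 77 48 ang 24.0
scene [284.9 161.6] 235 w [408.1 136.8] 34 77 ang -49.5
scene [251.4 187.1] 102 w [447.7   8.1] 14 71 ang -29.2
scene [121.6 232.5] 119 w [ 431.  -367.6] 74 14 ang 6.2
scene [217.2 345.5] 118 w [ 813.9 -253.8] 25 58 ang -29.1
scene [ 56.5 369.3] 69 w [ 709.6 -606.5] 20 49 ang -73.5
side [239.7 137.1] 124 w [458.  251.6] 82 57 ang -156.5
side [233.6 161.8] 250 w [423.6 148.1] 37 83 ang -50.0
side [250.2 194.8] 145 w [453.5  13.3] 20 76 ang -29.3
side [421.6 241.3] 265 w [ 857.1 -220.6] 68 46 ang -132.2
side [434.7 266.3] 150 w [ 861.6 -293.5] 33 40 ang 155.9
side [269.6 325.4] 258 w [ 437.2 -361.8] 78 18 ang -174.5
```

View pics/t1.png

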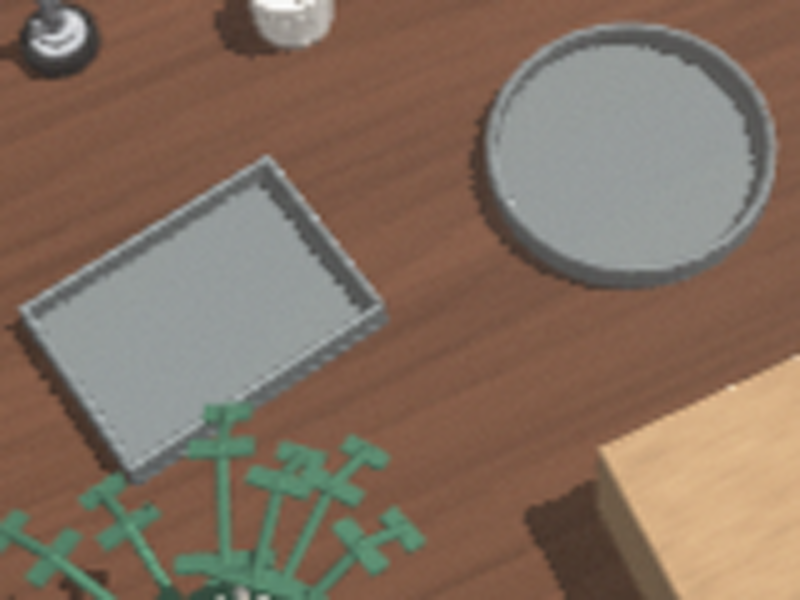

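View pics/t3.png

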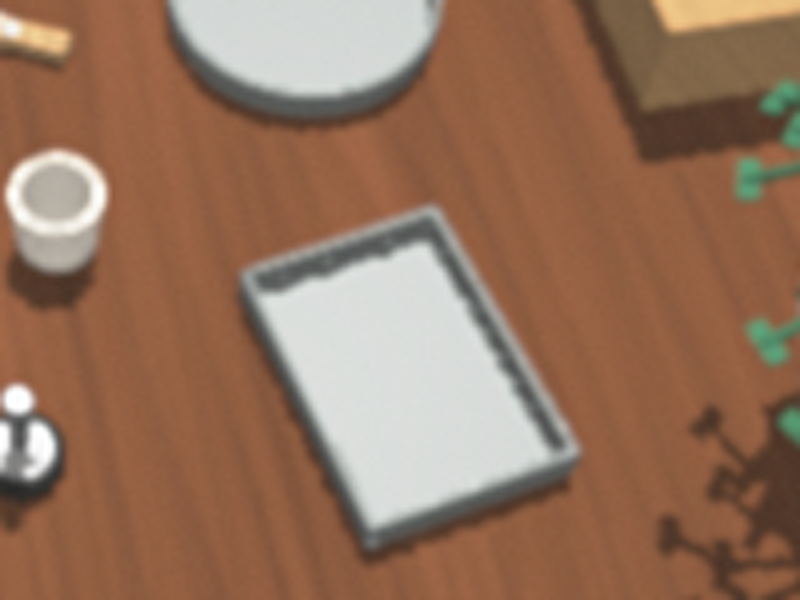

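View t2.

View pics/t2.png

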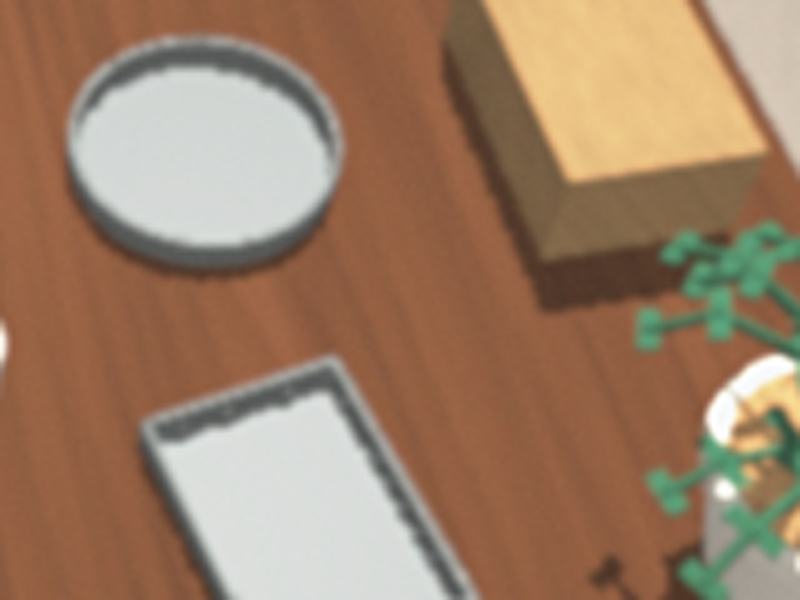

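Run:
```python
import pickle,cv2,numpy as np
from h import *
d=pickle.load(open("d0.pkl","rb"));S=d["scene"];T=d["side"]
def px(o,x,y): return o[0]+(x+.5)/5-.5,o[1]+(y+.5)/5-.5
t1=(150,205);t2=(270,160);t3=(250,190);c2=(230,110);c4=(200,90)
def go(n,L):
    Q=[]
    for oa,a,ob,b in L:
        p,e=tri([ray(S,*px(oa,*a)),ray(T,*px(ob,*b))]);Q.append(p);print(n,p.round(1),np.round(e,1))
    Q=np.array(Q);print("centre",Q.mean(0).round(1))
    for i in range(len(Q)):
        v=Q[(i+1)%len(Q)]-Q[i]
        if len(Q)>1: print("  edge",np.linalg.norm(v[:2]).round(1),np.degrees(np.arctan2(v[1],v[0])).round(1))
go("obl",[(t1,(267,158),t3,(245,275)),(t1,(383,308),t3,(435,210)),(t1,(133,478),t3,(578,455)),(t1,(22,312),t3,(370,545))])
go("dish",[(t1,(631,147),t2,(206,142))])
go("sq",[(c2,(597,322),c4,(322,185)),(c2,(718,441),c4,(470,143)),(c2,(575,535),c4,(533,248)),(c2,(457,408),c4,(378,297))])
for z in(8,12):
  print("peg scene",onz(S,251.4,187.1,z),"side",onz(T,250.2,194.8,z))
print(tri([ray(S,251.4,187.1),ray(T,250.2,194.8)]),tri([ray(S,121.6,232.5),ray(T,269.6,325.4)]))
# plant leaf point matching roughly: scene t1 (228,410) ; side t2 (650,328)
print("leaf",tri([ray(S,*px(t1,228,412)),ray(T,*px(t2,650,328))]))
print("leaf",tri([ray(S,*px(t1,228,412)),ray(T,*px(t2,665,490))]))
```

```text
obl [ 545.7 -178.5   23.1] [0.1 0.1]
obl [ 650.9 -158.4   21.8] [0.7 0.7]
obl [ 678.9 -302.4   18.4] [1.6 1.6]
obl [ 570.  -324.1   14.4] [1.2 1.2]
centre [ 611.4 -240.8   19.4]
  edge 107.2 10.8
  edge 146.8 -79.0
  edge 111.0 -168.7
  edge 147.7 99.5
dish [622.3  -3.9  20.4] [0.1 0.1]
centre [622.3  -3.9  20.4]
sq [538.9 273.   19. ] [1.7 1.7]
sq [639.7 287.3  23.3] [0.2 0.2]
sq [656.4 185.6  22.4] [0.4 0.4]
sq [554.7 171.6  16.1] [2.3 2.3]
centre [597.4 229.4  20.2]
  edge 101.7 8.1
  edge 103.1 -80.6
  edge 102.7 -172.2
  edge 102.6 98.8
peg scene [448.51909802   7.97501511   8.        ] side [452.97253179  13.5525518    8.        ]
peg scene [451.17752758   6.7812783   12.        ] side [452.59802335  10.40069457  12.        ]
(array([452.67726241,   6.60084952,  15.43613195]), [np.float64(0.9685531649580673), np.float64(0.9685531649580218)]) (array([ 435.92760474, -366.78626364,   17.15838369]), [np.float64(0.8422128610623019), np.float64(0.8422128610623932)])
leaf (array([ 741.19901841, -260.05234519,  173.73224271]), [np.float64(0.5181862273447349), np.float64(0.5181862273446549)])
leaf (array([ 732.16549098, -282.21967888,  122.90773547]), [np.float64(28.14007982011875), np.float64(28.140079820118743)])
```

Objects check out against their known heights and sizes (foot top about 66 against 62, rims about 45 against 42). The trays measure 107×147 and 102×103. I'll start with the near peg, confirming with the wrist camera.

```bash
cat >> h.py <<'E'
def plan(x,y,z,yaw=None):
    from bench import sense
    from scipy.spatial.transform import Rotation as Ro
    s=sense();R=Ro.from_euler("xyz",s["tcp_rot"],degrees=True).as_matrix()
    dl=np.array([x,y,z])-s["tool_pos"]
    print("t",round(s["time"],2),"pos",s["tool_pos"].round(1),"rot",s["tcp_rot"].round(1),"F",s["ft_force"].round(1),"gap",round(s["finger_gap"],1),"| tool shift",(R.T@dl).round(1),"norm",np.linalg.norm(dl).round(1))
    if yaw is not None:
        a=-(yaw-s["tcp_rot"][2]+180)%360-180 if 0 else -((yaw-s["tcp_rot"][2]+180)%360-180)
        print("   turn tool z",round(np.radians(a),4),"rad; translate-after-turn", (Ro.from_euler("xyz",[180,0,yaw],degrees=True).as_matrix().T@dl).round(1))
E
python3 -m creep '{"translation":[[-34,-34,3],[-34,-34,3],[-34,-34,3],[-34,-34,3],[-34,-34,3],[-34,-34,3],[-34,-34,3],[-34,-34,3],[-34,-34,3],[-34,-34,3]],"rotation":[[0,0,0],[0,0,0],[0,0,0],[0,0,0],[0,0,0],[0,0,0],[0,0,0],[0,0,0],[0,0,0],[0,0,0]],"claw":[60,60,60,60,60,60,60,60,60,60]}' 40
python3 -c "
from h import *;plan(452,9,150,150.7)"
```

```text
time: 1.15
tool_pos: [417.2, 94.5, 201.2]
tcp_rot: [180.0, 0.0, 155.6]
ft_force: [1.6, 0.5, -0.4]
finger_gap: 60.3
t 1.15 pos [417.2  94.5 201.2] rot [180.    0.  155.6] F [ 1.6  0.5 -0.4] gap 60.3 | tool shift [-67.  -63.5  51.2] norm 105.5
   turn tool z 0.0857 rad; translate-after-turn [-72.2 -57.5  51.2]
```

```bash
python3 -m creep '{"translation":[[-22,-21,17],[-22,-21,17],[-23,-21,17],[0,0,0]],"rotation":[[0,0,0],[0,0,0],[0,0,0.0857],[0,0,0]],"claw":[60,60,60,60]}' 40
cat > w.py <<'E'
import sys,pickle
from bench import *
from h import *
n=sys.argv[1];r=snapshot("wrist");pickle.dump(r,open(n+".pkl","wb"))
cv2.imwrite(f"pics/{n}.png",r["frame"][:,:,::-1])
E
python3 w.py w1
python3 -c "
from h import *;plan(452,9,150,150.7)"
```

```text
time: 1.55
tool_pos: [451.0, 8.5, 147.5]
tcp_rot: [-179.8, -0.2, 150.3]
ft_force: [-0.4, 1.0, -0.1]
finger_gap: 60.1
t 1.6 pos [451.1  10.  148.7] rot [-179.9   -0.2  150.5] F [-0.6  0.2 -0.6] gap 60.2 | tool shift [-1.3 -0.5 -1.3] norm 1.9
   turn tool z -0.0032 rad; translate-after-turn [-1.3 -0.5 -1.3]
```

View pics/w1.png

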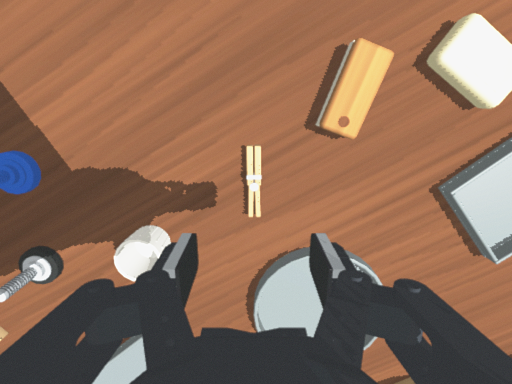

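Peg at (254,182) lies midway between the fingers and is aligned with the image vertical. I'll measure it by mask.

```bash
cat > m.py <<'E'
import sys,pickle
from h import *
# usage: m.py pkl x0 y0 x1 y1 z : peg mask rectangle
n=sys.argv[1];x0,y0,x1,y1=map(int,sys.argv[2:6]);z=float(sys.argv[6])
r=pickle.load(open(n+".pkl","rb"));f=r["frame"].astype(int)
m=((f[...,0]>190)&(f[...,1]>150)).astype(np.uint8);m=cv2.morphologyEx(m,cv2.MORPH_CLOSE,np.ones((3,3)))
k=np.zeros_like(m);k[y0:y1,x0:x1]=1;m*=k
ys,xs=np.where(m);P=np.array([onz(r,x,y,z)[:2] for x,y in zip(xs,ys)])
c,(w,h),a=cv2.minAreaRect(P.astype(np.float32));v=np.linalg.svd(P-P.mean(0),full_matrices=False)[2][0]
print(len(xs),np.round(c,1),round(w),round(h),"ang",round(np.degrees(np.arctan2(v[1],v[0])),1))
E
python3 m.py w1 230 130 280 230 10; python3 m.py w1 230 130 280 230 0
```

```text
912 [454.1   8.5] 14 74 ang -28.9
912 [456.5   7.2] 15 76 ang -28.9
```

```bash
python3 -c "
from h import *;plan(454,8.5,4,151.1)"
```

```text
t 1.6 pos [451.1  10.  148.7] rot [-179.9   -0.2  150.5] F [-0.6  0.2 -0.6] gap 60.2 | tool shift [ -3.7   0.3 144.7] norm 144.7
   turn tool z -0.0102 rad; translate-after-turn [-3.300e+00  1.000e-01  1.447e+02]
```

```bash
python3 -m creep '{"translation":[[-3,0,45],[0,0,45],[0,0,35],[0,0,18],[0,0,0]],"rotation":[[0,0,-0.01],[0,0,0],[0,0,0],[0,0,0],[0,0,0]],"claw":[40,40,40,40,40]}' 40
python3 -c "
from h import *;plan(454,8.5,4,151.1)"
```

```text
time: 2.1
tool_pos: [451.8, 11.0, 4.8]
tcp_rot: [-179.9, -0.3, 151.4]
ft_force: [0.3, 0.8, 0.8]
finger_gap: 40.3
t 2.1 pos [451.8  11.    4.8] rot [-179.9   -0.3  151.4] F [0.3 0.8 0.8] gap 40.3 | tool shift [-3.2 -1.2  0.8] norm 3.5
   turn tool z 0.0047 rad; translate-after-turn [-3.2 -1.1  0.8]
```

```bash
python3 -m creep '{"translation":[[0,0,0],[0,0,0],[0,0,0],[0,0,0],[0,0,0]],"rotation":[[0,0,0],[0,0,0],[0,0,0],[0,0,0],[0,0,0]],"claw":[8,8,8,8,8]}' 40
python3 -c "
from h import *;plan(454,8.5,4,151.1)"
```

```text
time: 2.6
tool_pos: [456.4, 10.0, 9.4]
tcp_rot: [179.9, 0.2, 151.3]
ft_force: [-1.9, 1.7, 7.9]
finger_gap: 11.6
t 2.6 pos [456.4  10.    9.4] rot [179.9   0.2 151.3] F [-1.9  1.7  7.9] gap 11.6 | tool shift [ 1.4 -2.5  5.3] norm 6.1
   turn tool z 0.003 rad; translate-after-turn [ 1.4 -2.5  5.4]
```

```bash
python3 -m creep '{"translation":[[0,0,0],[0,0,0],[0,0,0]],"rotation":[[0,0,0],[0,0,0],[0,0,0]],"claw":[8,8,8]}' 40
python3 -c "
from h import *;plan(454,8.5,4,151.1)";python3 w.py w2
```

```text
time: 2.9
tool_pos: [456.4, 10.0, 9.4]
tcp_rot: [179.9, 0.2, 151.3]
ft_force: [-1.9, 2.2, 7.7]
finger_gap: 11.8
t 2.9 pos [456.4  10.    9.4] rot [179.9   0.2 151.3] F [-1.9  2.2  7.7] gap 11.8 | tool shift [ 1.4 -2.5  5.4] norm 6.1
   turn tool z 0.0029 rad; translate-after-turn [ 1.4 -2.5  5.4]
```

View pics/w2.png

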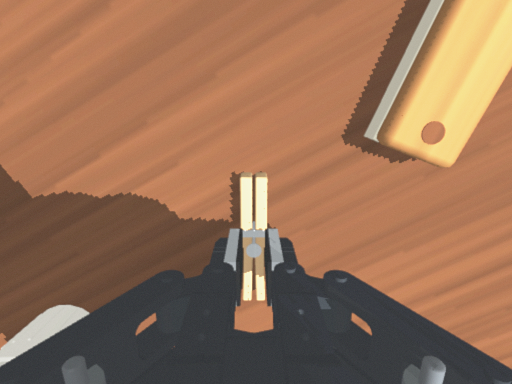

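The closed pads reach about 10 mm past the reported TCP, so the tips touched the counter lightly (8 N). The peg is held at its spring. I'll lift and carry it.

```bash
python3 -m creep '{"translation":[[0,0,-15],[0,0,-30],[0,0,-40],[0,0,0]],"rotation":[[0,0,0],[0,0,0],[0,0,0],[0,0,0]],"claw":[8,8,8,8]}' 40
python3 -c "
from h import *;plan(605.9,-213.3,90,190.5)"
```

```text
time: 3.35
tool_pos: [459.3, 9.4, 99.1]
tcp_rot: [179.7, 0.6, 151.3]
ft_force: [0.8, 0.3, 0.3]
finger_gap: 12.0
t 3.35 pos [459.3   9.4  99.1] rot [179.7   0.6 151.3] F [0.8 0.3 0.3] gap 12.0 | tool shift [-235.5 -124.8   11. ] norm 266.8
   turn tool z -0.6847 rad; translate-after-turn [-103.6 -245.7    9.1]
```

```bash
python3 -m creep '{"translation":[[0,0,0],[0,0,0],[0,0,0],[0,0,0],[0,0,0],[-19,-44,0],[-19,-44,0],[-19,-44,0],[-19,-44,0],[0,0,0]],"rotation":[[0,0,-0.137],[0,0,-0.137],[0,0,-0.137],[0,0,-0.137],[0,0,-0.137],[0,0,0],[0,0,0],[0,0,0],[0,0,0],[0,0,0]],"claw":[8,8,8,8,8,8,8,8,8,8]}' 40
python3 -c "
from h import *;plan(605.9,-213.3,60,190.5)"
```

```text
time: 4.35
tool_pos: [563.7, -154.3, 92.0]
tcp_rot: [-179.9, 0.1, -169.7]
ft_force: [-0.0, 0.4, -0.7]
finger_gap: 11.8
t 4.35 pos [ 563.7 -154.3   92. ] rot [-1.799e+02  1.000e-01 -1.697e+02] F [-0.   0.4 -0.7] gap 11.8 | tool shift [-30.9 -65.6  32.2] norm 79.3
   turn tool z -0.0034 rad; translate-after-turn [-30.7 -65.7  32. ]
```

```bash
python3 -m creep '{"translation":[[-15,-32,6],[-16,-34,6],[0,0,0],[0,0,0]],"rotation":[[0,0,0],[0,0,0],[0,0,0],[0,0,0]],"claw":[8,8,8,8]}' 40
python3 w.py w3
python3 -c "
from h import *;plan(605.9,-213.3,15,190.5)"
```

```text
time: 4.75
tool_pos: [603.8, -208.7, 79.7]
tcp_rot: [180.0, -0.0, -169.5]
ft_force: [-0.6, 0.1, -0.6]
finger_gap: 12.0
t 4.8 pos [ 603.7 -208.1   80.2] rot [ 180.    -0.  -169.5] F [ 0.1  0.5 -0.6] gap 11.9 | tool shift [-1.3 -5.5 65.2] norm 65.4
   turn tool z 0.0 rad; translate-after-turn [-1.3 -5.5 65.2]
```

View pics/w3.png

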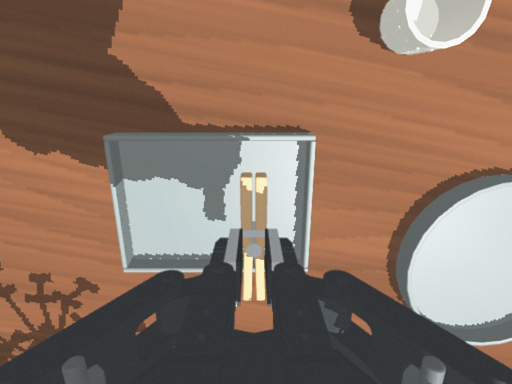

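Run:
```python
import pickle
from h import *
r=pickle.load(open("w3.pkl","rb"))
for q in [(105,136),(316,136),(123,271),(303,270)]: print(q,onz(r,*q,20).round(1))
for q in [(254,172),(254,300)]: print("peg",onz(r,*q,80-10+10).round(1))
```

```text
(105, 136) [ 572.3 -319.8   20. ]
(316, 136) [ 545.4 -174.7   20. ]
(123, 271) [ 678.6 -301.9   20. ]
(303, 270) [ 651.3 -158.8   20. ]
peg [ 565.  -215.4   80. ]
peg [ 641.  -201.3   80. ]
```

The wrist view agrees with the tray estimate (centre about (612,-239)). The peg is parallel to the tray's short side, so I'll lower it.

```bash
python3 -m creep '{"translation":[[0,-4,30],[0,0,22],[0,0,11],[0,0,0],[0,0,0]],"rotation":[[0,0,0],[0,0,0],[0,0,0],[0,0,0],[0,0,0]],"claw":[8,8,8,8,8]}' 40
python3 -c "
from h import *;plan(605.9,-213.3,15,190.5)"
```

```text
time: 5.3
tool_pos: [605.1, -212.2, 18.4]
tcp_rot: [-180.0, 0.1, -169.5]
ft_force: [-0.2, -0.6, 0.2]
finger_gap: 11.8
t 5.3 pos [ 605.1 -212.2   18.4] rot [-1.800e+02  1.000e-01 -1.695e+02] F [-0.2 -0.6  0.2] gap 11.8 | tool shift [-0.5 -1.2  3.4] norm 3.7
   turn tool z 0.0008 rad; translate-after-turn [-0.5 -1.2  3.4]
```

```bash
python3 -m creep '{"translation":[[0,0,4],[0,0,0],[0,0,0]],"rotation":[[0,0,0],[0,0,0],[0,0,0]],"claw":[8,8,8]}' 40
python3 -m creep '{"translation":[[0,0,0],[0,0,0],[0,0,0],[0,0,-15],[0,0,-35],[0,0,-40],[0,0,0]],"rotation":[[0,0,0],[0,0,0],[0,0,0],[0,0,0],[0,0,0],[0,0,0],[0,0,0]],"claw":[36,36,36,36,36,36,36]}' 40
python3 w.py w4
python3 -c "
from h import *;plan(432,-365,150,185.5)"
```

```text
time: 5.6
tool_pos: [605.1, -212.7, 14.0]
tcp_rot: [-180.0, 0.0, -169.5]
ft_force: [0.3, -0.3, 0.1]
finger_gap: 11.8
time: 6.3
tool_pos: [609.2, -214.5, 112.3]
tcp_rot: [-179.6, 0.6, -169.5]
ft_force: [1.6, -0.8, 1.1]
finger_gap: 35.9
t 6.35 pos [ 607.9 -213.9  109.2] rot [-179.7    0.4 -169.5] F [ 1.   0.2 -0.6] gap 36.3 | tool shift [ 200.2 -116.7  -41.6] norm 235.4
   turn tool z 0.0875 rad; translate-after-turn [ 189.5 -133.6  -40.8]
```

View pics/w4.png

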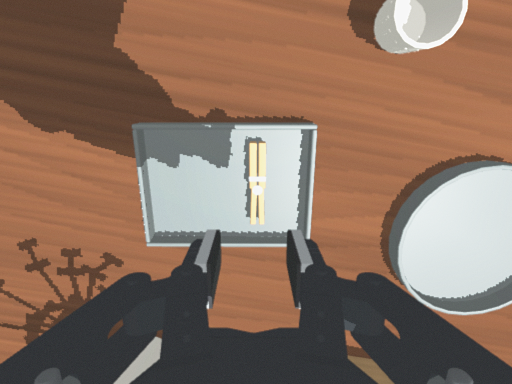

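Peg one lies flat in the tray at (257,183). Next is the far peg.

```bash
python3 -m creep '{"translation":[[40,-23,-8],[40,-23,-8],[40,-23,-8],[40,-23,-8],[40,-24,-8],[0,0,0],[0,0,0]],"rotation":[[0,0,0],[0,0,0],[0,0,0],[0,0,0],[0,0,0.087],[0,0,0],[0,0,0]],"claw":[40,40,40,40,40,40,40]}' 40
python3 w.py w5
python3 -c "
from h import *;plan(432,-365,12,185.5)"
```

```text
time: 7.05
tool_pos: [428.4, -363.7, 143.3]
tcp_rot: [180.0, 0.0, -174.6]
ft_force: [0.2, -0.4, -0.5]
finger_gap: 39.6
t 7.1 pos [ 429.1 -362.8  143. ] rot [ 180.    -0.  -174.5] F [-0.9  0.9 -0.9] gap 39.7 | tool shift [ -2.7  -2.6 131. ] norm 131.1
   turn tool z 0.0001 rad; translate-after-turn [ -2.7  -2.5 131. ]
```

View pics/w5.png

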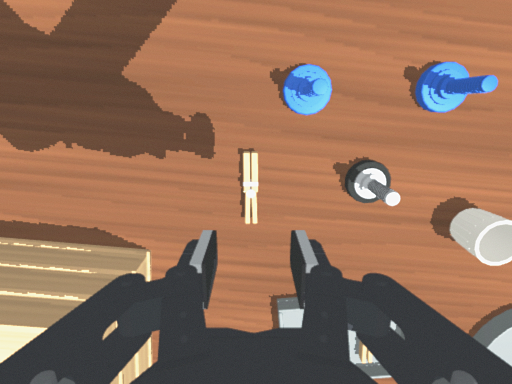

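```bash
python3 m.py w5 235 140 268 230 10
python3 - <<'E'
import pickle
from h import *
r=pickle.load(open("w5.pkl","rb"))
for z in(0,60,100): print(z,onz(r,150,250,z).round(0))
d=pickle.load(open("d0.pkl","rb"));print(tri([ray(d["scene"],79,258),ray(d["side"],323,349)]))
E
```

```text
978 [ 437.9 -365.3] 75 15 ang 6.0
0 [ 522. -470.    0.]
60 [ 487. -449.   60.]
100 [ 464. -435.  100.]
(array([ 521.98380704, -470.10352411,  112.99840012]), [np.float64(4.763888211936267), np.float64(4.763888211936363)])
```

```bash
python3 -m creep '{"translation":[[-6,-3,45],[0,0,45],[0,0,30],[0,0,11],[0,0,0],[0,0,0]],"rotation":[[0,0,-0.008],[0,0,0],[0,0,0],[0,0,0],[0,0,0],[0,0,0]],"claw":[40,40,40,40,40,40]}' 40
python3 -c "
from h import *;plan(435,-365.3,11,186)"
```

```text
time: 7.7
tool_pos: [436.8, -365.7, 13.7]
tcp_rot: [-179.9, 0.1, -173.9]
ft_force: [0.8, -0.4, 0.5]
finger_gap: 39.9
t 7.7 pos [ 436.8 -365.7   13.7] rot [-1.799e+02  1.000e-01 -1.739e+02] F [ 0.8 -0.4  0.5] gap 39.9 | tool shift [1.7 0.6 2.7] norm 3.3
   turn tool z 0.001 rad; translate-after-turn [1.7 0.6 2.7]
```

```bash
python3 -m creep '{"translation":[[0,0,2],[0,0,0],[0,0,0],[0,0,0],[0,0,0],[0,0,0]],"rotation":[[0,0,0],[0,0,0],[0,0,0],[0,0,0],[0,0,0],[0,0,0]],"claw":[8,8,8,8,8,8]}' 40
python3 -m creep '{"translation":[[0,0,-15],[0,0,-30],[0,0,-40],[0,0,0],[0,0,0]],"rotation":[[0,0,0],[0,0,0],[0,0,0],[0,0,0],[0,0,0]],"claw":[8,8,8,8,8]}' 40
python3 -c "
from h import *;plan(617,-266,90,190.5)"
```

```text
time: 8.3
tool_pos: [436.7, -366.6, 12.3]
tcp_rot: [-179.9, 0.1, -174.0]
ft_force: [1.0, 0.9, 5.9]
finger_gap: 7.7
time: 8.8
tool_pos: [436.6, -366.7, 98.1]
tcp_rot: [-179.8, 0.2, -174.0]
ft_force: [-0.0, 0.2, -1.7]
finger_gap: 8.3
t 8.8 pos [ 436.6 -366.7   98.1] rot [-179.8    0.2 -174. ] F [-0.   0.2 -1.7] gap 8.3 | tool shift [-189.9   81.3    8.4] norm 206.8
   turn tool z -0.0789 rad; translate-after-turn [-195.8   66.1    8.1]
```

```bash
python3 w.py w6
```

```text
(no output)
```

View pics/w6.png

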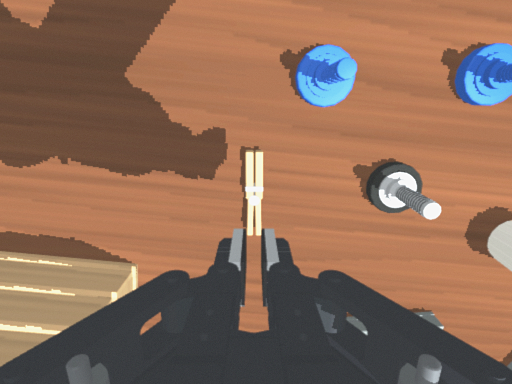

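The fingers closed on top of the peg (tips at 12, peg top at 12) and missed it, so the TCP really is the tip level when shut. The peg is still lying at (254,190). I'll re-measure and go deeper with a narrower opening.

```bash
python3 m.py w6 235 145 275 236 10;python3 -c "
from h import *;plan(437,-365.3,4,186)"
```

```text
1345 [ 438.  -365.8] 75 15 ang 5.6
t 8.85 pos [ 435.7 -365.7   96.3] rot [-179.9    0.  -174. ] F [0.3 0.4 0.3] gap 7.8 | tool shift [-1.3  0.4 92.3] norm 92.3
   turn tool z -0.0004 rad; translate-after-turn [-1.4  0.3 92.3]
```

```bash
python3 -m creep '{"translation":[[-2,0,0],[0,0,10],[0,0,30],[0,0,30],[0,0,15],[0,0,7],[0,0,0],[0,0,0]],"rotation":[[0,0,0],[0,0,0],[0,0,0],[0,0,0],[0,0,0],[0,0,0],[0,0,0],[0,0,0]],"claw":[28,28,28,28,28,28,28,28]}' 40
python3 -c "
from h import *;plan(437,-365.3,3,186)"
```

```text
time: 9.65
tool_pos: [438.1, -365.9, 4.3]
tcp_rot: [-179.9, 0.1, -174.0]
ft_force: [-0.4, -0.5, -0.2]
finger_gap: 28.1
t 9.65 pos [ 438.1 -365.9    4.3] rot [-1.799e+02  1.000e-01 -1.740e+02] F [-0.4 -0.5 -0.2] gap 28.1 | tool shift [1.1 0.7 1.3] norm 1.8
   turn tool z -0.0002 rad; translate-after-turn [1.1 0.7 1.3]
```

```bash
python3 -m creep '{"translation":[[0,0,0],[0,0,0],[0,0,0],[0,0,0]],"rotation":[[0,0,0],[0,0,0],[0,0,0],[0,0,0]],"claw":[8,8,8,8]}' 40
python3 -m creep '{"translation":[[0,0,-15],[0,0,-30],[0,0,-40],[0,0,0],[0,0,0]],"rotation":[[0,0,0],[0,0,0],[0,0,0],[0,0,0],[0,0,0]],"claw":[8,8,8,8,8]}' 40
python3 w.py w7
python3 -c "
from h import *;plan(615,-266,90,190.5)"
```

```text
time: 10.05
tool_pos: [438.5, -366.3, 5.0]
tcp_rot: [-179.9, 0.1, -174.0]
ft_force: [0.2, 0.3, 7.3]
finger_gap: 12.6
time: 10.55
tool_pos: [438.6, -366.3, 90.9]
tcp_rot: [-179.8, 0.2, -174.0]
ft_force: [0.4, 0.3, -0.6]
finger_gap: 12.8
t 10.6 pos [ 437.7 -365.4   89.2] rot [-179.9    0.  -174. ] F [-0.4  0.6  0.2] gap 12.9 | tool shift [-186.7   80.4   -0.8] norm 203.3
   turn tool z -0.0787 rad; translate-after-turn [-192.5   65.4   -0.8]
```

View pics/w7.png

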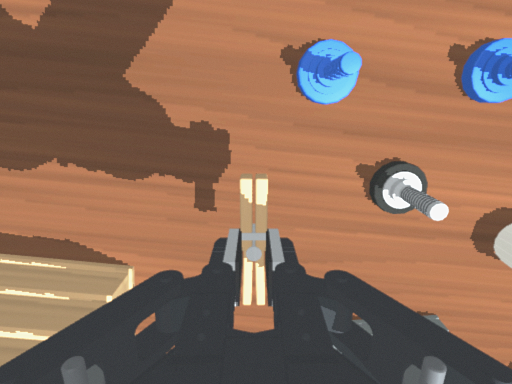

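```bash
python3 -m creep '{"translation":[[-37,16,0],[-37,16,0],[-37,16,0],[-37,16,0],[-38,16,0],[0,0,0],[0,0,0],[0,0,0]],"rotation":[[0,0,0],[0,0,0],[0,0,0],[0,0,0],[0,0,0],[0,0,-0.078],[0,0,0],[0,0,0]],"claw":[8,8,8,8,8,8,8,8]}' 40
python3 w.py w8
python3 -c "
from h import *;plan(615,-266,10,190.5)"
```

```text
time: 11.4
tool_pos: [612.9, -266.0, 86.8]
tcp_rot: [179.9, -0.1, -169.7]
ft_force: [0.4, 0.5, -1.0]
finger_gap: 12.7
t 11.45 pos [ 612.9 -266.4   87.2] rot [ 1.799e+02 -1.000e-01 -1.697e+02] F [-0.4  0.5 -1.6] gap 12.5 | tool shift [-2.3 -0.  77.2] norm 77.2
   turn tool z -0.0033 rad; translate-after-turn [-2.1  0.  77.2]
```

View pics/w8.png

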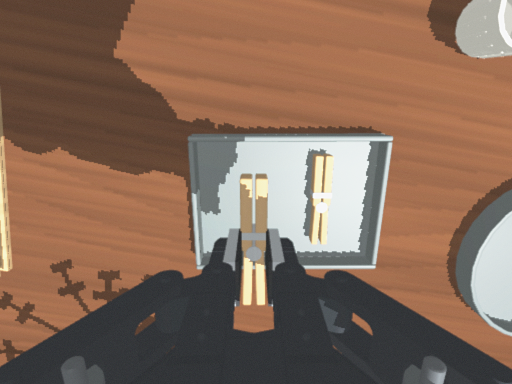

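Peg two is held over the tray's left half, well clear of peg one at (321,198). I'll lower and release.

```bash
python3 -m creep '{"translation":[[-1,0,35],[0,0,25],[0,0,13],[0,0,4],[0,0,0],[0,0,0]],"rotation":[[0,0,0],[0,0,0],[0,0,0],[0,0,0],[0,0,0],[0,0,0]],"claw":[8,8,8,8,8,8]}' 40
python3 -c "
from h import *;plan(615,-266,9.5,190.5)"
```

```text
time: 12.05
tool_pos: [616.0, -266.9, 13.0]
tcp_rot: [-179.9, 0.1, -169.6]
ft_force: [-1.3, -0.4, 0.4]
finger_gap: 12.3
t 12.05 pos [ 616.  -266.9   13. ] rot [-1.799e+02  1.000e-01 -1.696e+02] F [-1.3 -0.4  0.4] gap 12.3 | tool shift [0.9 1.  3.5] norm 3.7
   turn tool z -0.0014 rad; translate-after-turn [0.9 1.  3.5]
```

```bash
python3 -m creep '{"translation":[[0,0,3],[0,0,0],[0,0,0],[0,0,0],[0,0,0],[0,0,-15],[0,0,-35],[0,0,-45],[0,0,-30],[0,0,0]],"rotation":[[0,0,0],[0,0,0],[0,0,0],[0,0,0],[0,0,0],[0,0,0],[0,0,0],[0,0,0],[0,0,0],[0,0,0]],"claw":[8,8,32,32,32,32,50,70,75,75]}' 40
python3 w.py w9
python3 -c "
from h import *;plan(459,-128,150,180)"
```

```text
time: 13.05
tool_pos: [618.9, -268.0, 142.1]
tcp_rot: [-179.6, 0.5, -169.5]
ft_force: [0.7, -0.5, 0.8]
finger_gap: 75.0
t 13.1 pos [ 617.5 -267.4  138.8] rot [-179.7    0.4 -169.5] F [-0.4  0.3  0.4] gap 74.6 | tool shift [130.5 165.8 -12.8] norm 211.4
   turn tool z 0.1825 rad; translate-after-turn [158.5 139.4 -11.2]
```

View pics/w9.png

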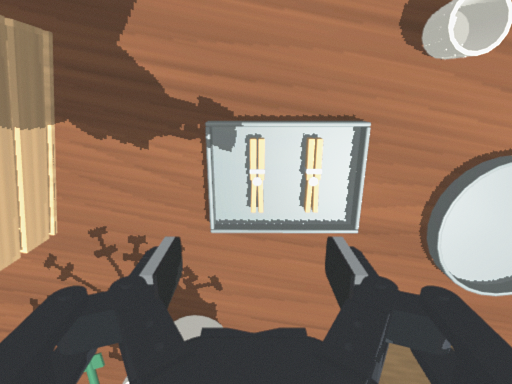

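Both pegs lie flat and side by side at (257,175) and (314,175). Next is the near cap.

```bash
python3 -m creep '{"translation":[[0,0,-3],[0,0,-3],[32,28,-2],[32,28,-2],[32,28,-2],[32,28,0],[31,28,0],[0,0,0],[0,0,0]],"rotation":[[0,0,0.09],[0,0,0.09],[0,0,0],[0,0,0],[0,0,0],[0,0,0],[0,0,0],[0,0,0],[0,0,0]],"claw":[75,75,75,75,75,75,75,75,75]}' 40
python3 w.py w10
python3 -c "
from h import *;plan(459,-128,150,180)"
```

```text
time: 14.0
tool_pos: [454.9, -125.8, 144.9]
tcp_rot: [180.0, -0.0, -179.8]
ft_force: [0.4, 0.0, 0.6]
finger_gap: 74.7
t 14.05 pos [ 455.9 -126.5  145.4] rot [-180.     0.  -179.8] F [ 0.6  1.  -0.5] gap 74.8 | tool shift [-3.1 -1.5 -4.6] norm 5.8
   turn tool z 0.0029 rad; translate-after-turn [-3.1 -1.5 -4.6]
```

View pics/w10.png

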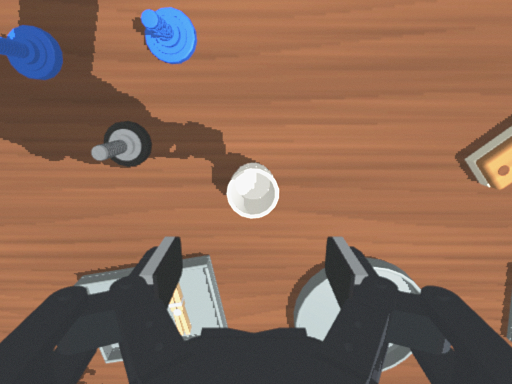

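Run:
```python
import pickle
from h import *
r=pickle.load(open("w10.pkl","rb"))
print(onz(r,253,192,42).round(1),onz(r,227,192,42).round(1),onz(r,279,192,42).round(1),onz(r,253,218,42).round(1))
print("dish", [onz(r,*q,20).round(1) for q in [(294,320),(420,292),(345,257)]])
print("foot top",onz(r,102,153,62).round(1),"base",onz(r,128,145,12).round(1))
plan(462,-128,22)
```

```text
[ 458.  -125.6   42. ] [ 458.1 -149.    42. ] [ 457.9 -102.2   42. ] [ 483.2 -125.5   42. ]
dish [array([616.6, -78.5,  20. ]), array([578.9,  58. ,  20. ]), array([536.1, -28.4,  20. ])]
foot top [ 419.9 -245.5   62. ] base [ 420.4 -245.9   12. ]
t 14.05 pos [ 455.9 -126.5  145.4] rot [-180.     0.  -179.8] F [ 0.6  1.  -0.5] gap 74.8 | tool shift [ -6.1  -1.5 123.4] norm 123.5
```

```bash
python3 -m creep '{"translation":[[-3,0,40],[0,0,40],[0,0,30],[0,0,15],[0,0,4],[0,0,0]],"rotation":[[0,0,0],[0,0,0],[0,0,0],[0,0,0],[0,0,0],[0,0,0]],"claw":[75,75,75,75,75,75]}' 25
python3 -c "
from h import *;plan(459,-126,16,180)"
```

```text
time: 14.65
tool_pos: [459.0, -126.9, 15.9]
tcp_rot: [180.0, -0.1, -179.9]
ft_force: [0.2, -0.3, 0.5]
finger_gap: 74.6
t 14.65 pos [ 459.  -126.9   15.9] rot [ 1.800e+02 -1.000e-01 -1.799e+02] F [ 0.2 -0.3  0.5] gap 74.6 | tool shift [-0.   0.9 -0.1] norm 0.9
   turn tool z 0.002 rad; translate-after-turn [-0.   0.9 -0.1]
```

```bash
python3 -m creep '{"translation":[[0,0,0],[0,0,0],[0,0,0],[0,0,0],[0,0,0]],"rotation":[[0,0,0],[0,0,0],[0,0,0],[0,0,0],[0,0,0]],"claw":[36,36,36,36,36]}' 25
python3 -m creep '{"translation":[[0,0,-10],[0,0,-20],[0,0,-35],[0,0,-25],[0,0,0]],"rotation":[[0,0,0],[0,0,0],[0,0,0],[0,0,0],[0,0,0]],"claw":[36,36,36,36,36]}' 25
python3 w.py w11
python3 -c "
from h import *;plan(622,-34,90,180)"
```

```text
time: 15.15
tool_pos: [460.2, -127.1, 18.0]
tcp_rot: [-179.9, 0.2, -179.9]
ft_force: [-1.2, 0.4, 7.5]
finger_gap: 45.8
time: 15.65
tool_pos: [461.8, -127.6, 111.6]
tcp_rot: [-179.8, 0.4, -179.8]
ft_force: [0.6, -0.1, -0.5]
finger_gap: 45.6
t 15.7 pos [ 460.6 -127.2  109.3] rot [-179.9    0.3 -179.9] F [ 0.5 -0.1 -0.4] gap 45.8 | tool shift [-161.5   92.8   19.9] norm 187.3
   turn tool z 0.0026 rad; translate-after-turn [-161.4   93.2   19.3]
```

View pics/w11.png

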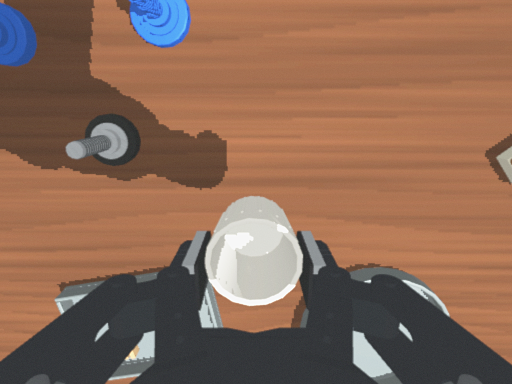

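```bash
python3 -m creep '{"translation":[[-38,25,0],[-38,25,0],[-38,25,0],[-38,24,0],[-38,24,0],[0,0,0],[0,0,0],[0,0,0]],"rotation":[[0,0,0],[0,0,0],[0,0,0],[0,0,0],[0,0,0],[0,0,0],[0,0,0],[0,0,0]],"claw":[36,36,36,36,36,36,36,36]}' 25
python3 w.py w12
python3 -c "
from h import *;plan(652,-4,23,180)"
```

```text
time: 16.5
tool_pos: [647.2, -3.5, 105.3]
tcp_rot: [-180.0, -0.1, -179.9]
ft_force: [-0.2, -0.5, -0.4]
finger_gap: 45.8
t 16.55 pos [647.3  -3.7 105.9] rot [-1.800e+02 -1.000e-01 -1.799e+02] F [ 0.6 -0.3  0.3] gap 46.1 | tool shift [-4.8 -0.3 82.9] norm 83.0
   turn tool z 0.0018 rad; translate-after-turn [-4.7 -0.3 82.9]
```

View pics/w12.png

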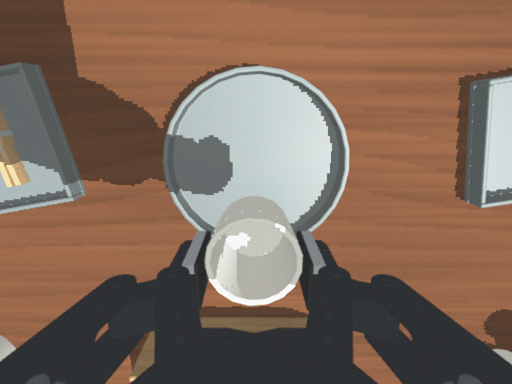

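Run:
```python
import pickle
from h import *
r=pickle.load(open("w12.pkl","rb"))
P=[onz(r,*q,20)[:2] for q in [(164,155),(349,155),(257,67),(190,92),(322,92)]]
A=np.array([[2*x,2*y,1] for x,y in P]);b=np.array([x*x+y*y for x,y in P]);s=np.linalg.lstsq(A,b,rcond=None)[0]
print(np.round(P,1),s[:2].round(1),np.sqrt(s[2]+s[0]**2+s[1]**2).round(1))
# box near edge
print([onz(r,*q,z).round(0) for q in [(200,322)] for z in (60,90)])
```

```text
[[ 6.138e+02 -7.490e+01]
 [ 6.135e+02  7.380e+01]
 [ 5.483e+02 -5.000e-01]
 [ 5.659e+02 -5.100e+01]
 [ 5.656e+02  4.870e+01]] [622.5  -0.7] 75.0
[array([741., -45.,  60.]), array([715., -39.,  90.])]
```

```bash
python3 -c "
import pickle
from h import *
d=pickle.load(open('d0.pkl','rb'))
print(tri([ray(d['scene'],270,295),ray(d['side'],270+568/5,160+183/5)]))"
python3 -m creep '{"translation":[[-2,0,35],[0,0,25],[0,0,12],[0,0,6],[0,0,0],[0,0,0]],"rotation":[[0,0,0],[0,0,0],[0,0,0],[0,0,0],[0,0,0],[0,0,0]],"claw":[36,36,36,36,36,36]}' 25
python3 -c "
from h import *;plan(650,-1.5,22.5,180)"
```

```text
(array([ 786.51661984, -104.68139227,   68.77128468]), [np.float64(0.1655156269229452), np.float64(0.16551562692291533)])
time: 17.15
tool_pos: [651.4, -3.3, 30.0]
tcp_rot: [-180.0, 0.1, -179.9]
ft_force: [-0.1, 0.9, 0.1]
finger_gap: 45.6
t 17.15 pos [651.4  -3.3  30. ] rot [-1.800e+02  1.000e-01 -1.799e+02] F [-0.1  0.9  0.1] gap 45.6 | tool shift [1.4 1.8 7.5] norm 7.8
   turn tool z 0.0022 rad; translate-after-turn [1.4 1.8 7.5]
```

Box top is at z≈69, so nothing interferes. I'll lower the last 7 mm.

```bash
python3 -m creep '{"translation":[[1,2,5],[0,0,2],[0,0,0],[0,0,0]],"rotation":[[0,0,0],[0,0,0],[0,0,0],[0,0,0]],"claw":[36,36,36,36]}' 25
python3 -m creep '{"translation":[[0,0,0],[0,0,0],[0,0,0],[0,0,-10],[0,0,-30],[0,0,-40],[0,0,-40],[0,0,0],[0,0,0]],"rotation":[[0,0,0],[0,0,0],[0,0,0],[0,0,0],[0,0,0],[0,0,0],[0,0,0],[0,0,0],[0,0,0]],"claw":[62,62,62,62,70,75,75,75,75]}' 25
python3 w.py w13
python3 -c "
from h import *;plan(420,367,150,180)"
```

```text
time: 17.55
tool_pos: [650.0, -0.8, 22.1]
tcp_rot: [180.0, 0.1, -179.8]
ft_force: [-0.8, 1.8, 4.7]
finger_gap: 45.8
time: 18.45
tool_pos: [650.8, -1.2, 143.9]
tcp_rot: [-180.0, 0.2, -179.9]
ft_force: [0.5, -0.2, -1.3]
finger_gap: 74.8
t 18.5 pos [649.5  -1.1 141.8] rot [-180.     0.  -179.9] F [-0.9  0.7 -0.6] gap 75.2 | tool shift [228.6 368.6  -8.4] norm 433.9
   turn tool z 0.0025 rad; translate-after-turn [229.5 368.1  -8.2]
```

View pics/w13.png

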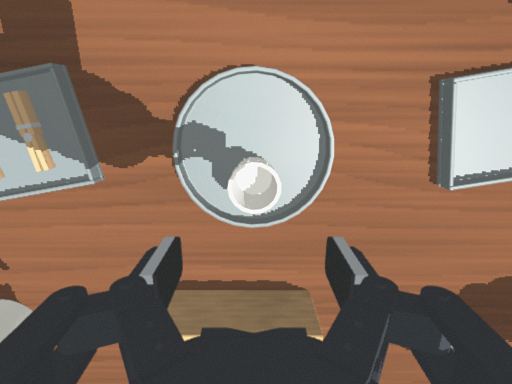

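Cap one stands in the dish at (254,187). Next is the far cap.

```bash
python3 -m creep '{"translation":[[22,37,0],[23,37,0],[23,37,0],[23,37,0],[23,37,0],[23,37,0],[23,37,0],[23,37,0],[23,36,0],[23,36,0]],"rotation":[[0,0,0],[0,0,0],[0,0,0],[0,0,0],[0,0,0],[0,0,0],[0,0,0],[0,0,0],[0,0,0],[0,0,0]],"claw":[75,75,75,75,75,75,75,75,75,75]}' 25
python3 -m creep '{"translation":[[0,0,0],[0,0,0]],"rotation":[[0,0,0],[0,0,0]],"claw":[75,75]}' 25
python3 w.py w14
python3 -c "
from h import *;plan(420,367,16,180)"
```

```text
time: 19.5
tool_pos: [417.2, 366.9, 139.3]
tcp_rot: [-179.9, -0.2, -179.9]
ft_force: [-0.1, -1.0, -0.1]
finger_gap: 75.0
time: 19.7
tool_pos: [418.1, 366.3, 139.6]
tcp_rot: [-179.9, -0.1, -179.7]
ft_force: [-0.3, 0.3, 0.2]
finger_gap: 75.1
t 19.75 pos [418.9 365.6 139.9] rot [-1.799e+02 -1.000e-01 -1.798e+02] F [-0.5 -0.6 -0.4] gap 74.9 | tool shift [ -1.4   1.6 123.8] norm 123.9
   turn tool z 0.0034 rad; translate-after-turn [ -1.1   1.4 123.9]
```

View pics/w14.png

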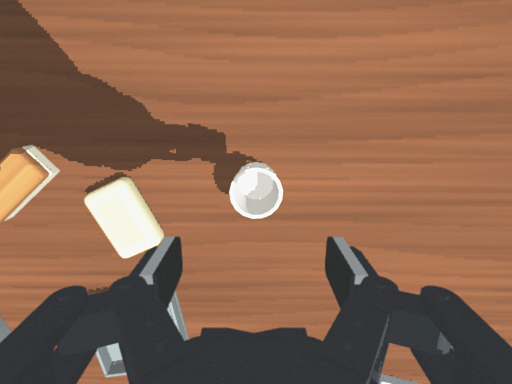

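Run:
```python
import pickle
from h import *
r=pickle.load(open("w14.pkl","rb"))
print(onz(r,256,192,42).round(1),[onz(r,*q,24).round(1) for q in [(162,236),(125,257),(85,203),(128,178)]])
```

```text
[419.4 369.   42. ] [array([471.1, 276.2,  24. ]), array([494.7, 236.6,  24. ]), array([436.8, 205.4,  24. ]), array([411.9, 249.6,  24. ])]
```

```bash
python3 -m creep '{"translation":[[-2,3,40],[0,0,40],[0,0,30],[0,0,10],[0,0,4],[0,0,0]],"rotation":[[0,0,0],[0,0,0],[0,0,0],[0,0,0],[0,0,0],[0,0,0]],"claw":[75,75,75,75,75,75]}' 25
python3 -c "
from h import *;plan(420,368.5,16,180)"
```

```text
time: 20.35
tool_pos: [422.4, 369.1, 18.0]
tcp_rot: [180.0, 0.0, -179.9]
ft_force: [0.0, 0.0, 0.6]
finger_gap: 74.8
t 20.35 pos [422.4 369.1  18. ] rot [ 180.     0.  -179.9] F [0.  0.  0.6] gap 74.8 | tool shift [ 2.4 -0.6  2. ] norm 3.2
   turn tool z 0.0015 rad; translate-after-turn [ 2.4 -0.6  2. ]
```

```bash
python3 -m creep '{"translation":[[2,0,2],[0,0,0],[0,0,0],[0,0,0],[0,0,0],[0,0,0]],"rotation":[[0,0,0],[0,0,0],[0,0,0],[0,0,0],[0,0,0],[0,0,0]],"claw":[75,36,36,36,36,36]}' 25
python3 -m creep '{"translation":[[0,0,-10],[0,0,-20],[0,0,-35],[0,0,-25],[0,0,0],[0,0,0]],"rotation":[[0,0,0],[0,0,0],[0,0,0],[0,0,0],[0,0,0],[0,0,0]],"claw":[36,36,36,36,36,36]}' 25
python3 -c "
from h import *;plan(594,-1.5,107,180)"
```

```text
time: 20.95
tool_pos: [420.2, 370.0, 16.8]
tcp_rot: [179.9, 0.1, -179.8]
ft_force: [-1.0, -1.3, 7.1]
finger_gap: 45.5
time: 21.55
tool_pos: [420.1, 369.9, 106.7]
tcp_rot: [179.9, 0.1, -179.8]
ft_force: [-0.2, -0.6, -1.5]
finger_gap: 45.9
t 21.55 pos [420.1 369.9 106.7] rot [ 1.799e+02  1.000e-01 -1.798e+02] F [-0.2 -0.6 -1.5] gap 45.9 | tool shift [-172.9 -371.9   -0.5] norm 410.1
   turn tool z 0.0027 rad; translate-after-turn [-1.739e+02 -3.714e+02 -3.000e-01]
```

```bash
python3 -m creep '{"translation":[[-17,-37,0],[-17,-37,0],[-17,-37,0],[-17,-37,0],[-17,-37,0],[-17,-37,0],[-17,-37,0],[-17,-37,0],[-18,-38,0],[-18,-38,0]],"rotation":[[0,0,0],[0,0,0],[0,0,0],[0,0,0],[0,0,0],[0,0,0],[0,0,0],[0,0,0],[0,0,0],[0,0,0]],"claw":[36,36,36,36,36,36,36,36,36,36]}' 25
python3 -m creep '{"translation":[[0,0,0],[0,0,0],[0,0,0]],"rotation":[[0,0,0],[0,0,0],[0,0,0]],"claw":[36,36,36]}' 25
python3 w.py w15
python3 -c "
from h import *;plan(594,-1.5,21.5,180)"
```

```text
time: 22.55
tool_pos: [591.8, -3.7, 103.7]
tcp_rot: [180.0, -0.1, -179.9]
ft_force: [-0.3, 0.2, 0.2]
finger_gap: 46.1
time: 22.85
tool_pos: [591.3, -1.3, 104.1]
tcp_rot: [180.0, -0.1, -179.8]
ft_force: [0.7, 0.2, -0.3]
finger_gap: 45.6
t 22.9 pos [591.5  -1.  104.4] rot [ 1.800e+02 -1.000e-01 -1.798e+02] F [0.6 0.4 0.1] gap 46.3 | tool shift [-2.7 -0.6 82.9] norm 82.9
   turn tool z 0.0036 rad; translate-after-turn [-2.5 -0.5 82.9]
```

View pics/w15.png

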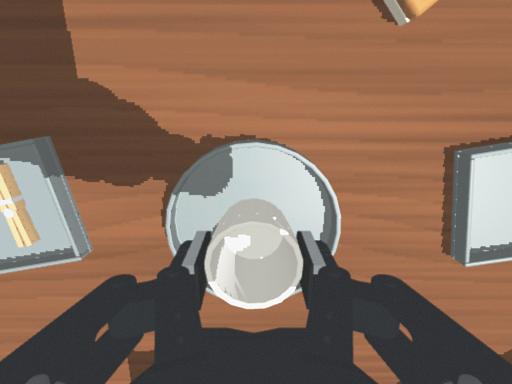

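```bash
python3 -m creep '{"translation":[[0,0,35],[0,0,25],[0,0,12],[0,0,4],[0,0,0],[0,0,0]],"rotation":[[0,0,0],[0,0,0],[0,0,0],[0,0,0],[0,0,0],[0,0,0]],"claw":[36,36,36,36,36,36]}' 25
python3 -c "
from h import *;plan(594,-1.5,21.5,180)"
```

```text
time: 23.5
tool_pos: [593.6, -1.9, 30.8]
tcp_rot: [-180.0, 0.1, -179.8]
ft_force: [-0.2, -0.2, -0.5]
finger_gap: 45.9
t 23.5 pos [593.6  -1.9  30.8] rot [-1.800e+02  1.000e-01 -1.798e+02] F [-0.2 -0.2 -0.5] gap 45.9 | tool shift [-0.4  0.4  9.3] norm 9.3
   turn tool z 0.0029 rad; translate-after-turn [-0.4  0.4  9.3]
```

```bash
python3 -m creep '{"translation":[[0,0,6],[0,0,3],[0,0,0],[0,0,0]],"rotation":[[0,0,0],[0,0,0],[0,0,0],[0,0,0]],"claw":[36,36,36,36]}' 25
python3 -m creep '{"translation":[[0,0,0],[0,0,0],[0,0,0],[0,0,-10],[0,0,-30],[0,0,-40],[0,0,-40],[0,0,0],[0,0,0]],"rotation":[[0,0,0],[0,0,0],[0,0,0],[0,0,0],[0,0,0],[0,0,0],[0,0,0],[0,0,0],[0,0,0]],"claw":[62,62,62,62,62,50,50,50,50]}' 25
python3 w.py w16
python3 -c "
from h import *;plan(420,-248,150,180)"
```

```text
time: 23.9
tool_pos: [593.1, -2.3, 20.9]
tcp_rot: [-180.0, 0.1, -179.9]
ft_force: [0.3, 0.3, 3.5]
finger_gap: 45.7
time: 24.8
tool_pos: [593.8, -2.2, 142.7]
tcp_rot: [-180.0, 0.2, -179.9]
ft_force: [-1.0, 0.2, -1.3]
finger_gap: 50.2
t 24.85 pos [592.5  -2.1 140.8] rot [-180.     0.  -179.9] F [-0.7  0.  -1.1] gap 49.9 | tool shift [ 173.1 -245.4   -9.4] norm 300.5
   turn tool z 0.0025 rad; translate-after-turn [ 172.5 -245.9   -9.2]
```

View pics/w16.png

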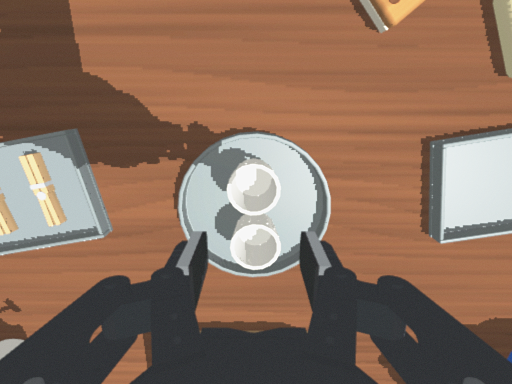

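Both caps stand in the dish at (254,190) and (256,246). Now the black foot.

```bash
python3 -m creep '{"translation":[[25,-35,-2],[25,-35,-2],[25,-35,-2],[25,-35,-1],[25,-35,0],[24,-35,0],[24,-35,0],[0,0,0],[0,0,0],[0,0,0]],"rotation":[[0,0,0],[0,0,0],[0,0,0],[0,0,0],[0,0,0],[0,0,0],[0,0,0],[0,0,0],[0,0,0],[0,0,0]],"claw":[45,45,45,45,45,45,45,45,45,45]}' 40
python3 w.py w17
python3 -c "
from h import *;plan(420,-248,24,180)"
```

```text
time: 25.85
tool_pos: [420.0, -246.6, 146.3]
tcp_rot: [179.9, -0.1, -179.8]
ft_force: [-0.5, -0.2, 0.6]
finger_gap: 45.2
t 25.9 pos [ 420.3 -246.4  146.5] rot [ 1.799e+02 -1.000e-01 -1.798e+02] F [ 0.6 -0.1 -0.2] gap 45.2 | tool shift [  0.2  -1.7 122.5] norm 122.5
   turn tool z 0.0037 rad; translate-after-turn [  0.3  -1.6 122.5]
```

View pics/w17.png

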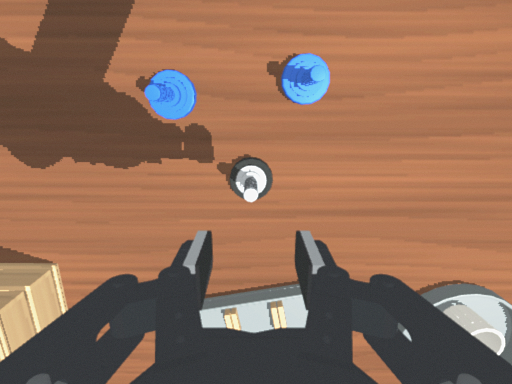

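Run:
```python
import pickle
from h import *
r=pickle.load(open("w17.pkl","rb"))
print(onz(r,251,195,62).round(1),onz(r,251,178,12).round(1))
```

```text
[ 419.9 -247.9   62. ] [ 418.  -248.2   12. ]
```

```bash
python3 -m creep '{"translation":[[2,-2,40],[0,0,35],[0,0,25],[0,0,12],[0,0,4],[0,0,0],[0,0,0]],"rotation":[[0,0,0],[0,0,0],[0,0,0],[0,0,0],[0,0,0],[0,0,0],[0,0,0]],"claw":[40,40,40,40,40,40,40]}' 50
python3 -c "
from h import *;plan(419.5,-248,26,180)"
```

```text
time: 26.6
tool_pos: [419.3, -250.1, 32.8]
tcp_rot: [-179.9, 0.1, -179.8]
ft_force: [-0.0, 0.6, 0.2]
finger_gap: 40.0
t 26.6 pos [ 419.3 -250.1   32.8] rot [-1.799e+02  1.000e-01 -1.798e+02] F [-0.   0.6  0.2] gap 40.0 | tool shift [-0.2  2.2  6.8] norm 7.2
   turn tool z 0.003 rad; translate-after-turn [-0.2  2.1  6.8]
```

```bash
python3 -m creep '{"translation":[[0,2,6],[0,0,0],[0,0,0],[0,0,0],[0,0,0],[0,0,0]],"rotation":[[0,0,0],[0,0,0],[0,0,0],[0,0,0],[0,0,0],[0,0,0]],"claw":[40,30,6,6,6,6]}' 50
python3 -m creep '{"translation":[[0,0,-10],[0,0,-25],[0,0,-35],[0,0,-20],[0,0,0],[0,0,0]],"rotation":[[0,0,0],[0,0,0],[0,0,0],[0,0,0],[0,0,0],[0,0,0]],"claw":[6,6,6,6,6,6]}' 50
python3 w.py w18
python3 -c "
from h import *;plan(597.5,230,115,180)"
```

```text
time: 27.2
tool_pos: [418.1, -247.6, 25.4]
tcp_rot: [-180.0, 0.0, -179.9]
ft_force: [0.4, -0.0, 0.9]
finger_gap: 10.1
time: 27.8
tool_pos: [418.3, -247.8, 115.7]
tcp_rot: [-180.0, 0.1, -179.9]
ft_force: [0.5, -0.4, -1.7]
finger_gap: 10.9
t 27.85 pos [ 417.6 -247.3  114.6] rot [ 180.    -0.  -179.9] F [ 0.1  0.4 -1.5] gap 10.9 | tool shift [-1.811e+02  4.768e+02 -3.000e-01] norm 510.0
   turn tool z 0.0025 rad; translate-after-turn [-1.799e+02  4.773e+02 -4.000e-01]
```

View pics/w18.png

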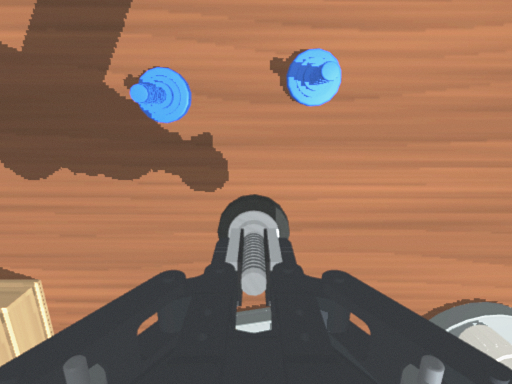

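```bash
python3 -m creep '{"translation":[[-15,40,0],[-15,40,0],[-15,40,0],[-15,40,0],[-15,40,0],[-15,40,0],[-15,40,0],[-15,40,0],[-15,40,0],[-15,40,0]],"rotation":[[0,0,0],[0,0,0],[0,0,0],[0,0,0],[0,0,0],[0,0,0],[0,0,0],[0,0,0],[0,0,0],[0,0,0]],"claw":[6,6,6,6,6,6,6,6,6,6]}' 50
python3 -m creep '{"translation":[[-15,39,0],[-15,38,0],[0,0,0],[0,0,0],[0,0,0]],"rotation":[[0,0,0],[0,0,0],[0,0,0],[0,0,0],[0,0,0]],"claw":[6,6,6,6,6]}' 50
python3 w.py w19
python3 -c "
from h import *;plan(597.5,230,30,180)"
```

```text
time: 28.85
tool_pos: [566.1, 154.3, 113.0]
tcp_rot: [-180.0, -0.2, -179.8]
ft_force: [0.5, -1.0, -0.6]
finger_gap: 10.6
time: 29.35
tool_pos: [595.8, 228.8, 113.7]
tcp_rot: [-179.9, -0.2, -179.9]
ft_force: [-0.4, -0.6, -1.3]
finger_gap: 10.8
t 29.4 pos [596.1 228.6 114.2] rot [-1.799e+02 -1.000e-01 -1.799e+02] F [ 0.4  0.3 -0.5] gap 11.1 | tool shift [-1.6  1.5 84.2] norm 84.2
   turn tool z 0.0015 rad; translate-after-turn [-1.4  1.4 84.2]
```

View pics/w19.png

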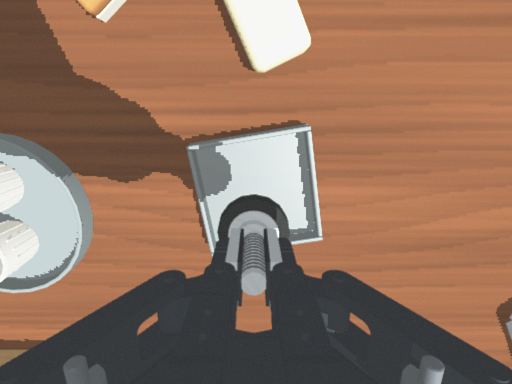

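```bash
python3 - <<'E'
import pickle
from h import *
r=pickle.load(open("w19.pkl","rb"))
P=np.array([onz(r,*q,20) for q in [(187,147),(310,126),(322,240)]]);print(P.round(1),"centre",(P[0]+P[2])/2)
E
python3 -m creep '{"translation":[[-1,1,35],[0,0,25],[0,0,12],[0,0,5],[0,0,0],[0,0,0]],"rotation":[[0,0,0],[0,0,0],[0,0,0],[0,0,0],[0,0,0],[0,0,0]],"claw":[6,6,6,6,6,6]}' 50
python3 -c "
from h import *;plan(597.5,230,30,180)"
```

```text
[[557.1 174.2  20. ]
 [539.9 274.9  20. ]
 [641.5 291.9  20. ]] centre [599.30122306 233.0804357   20.        ]
time: 30.0
tool_pos: [599.0, 230.9, 40.0]
tcp_rot: [180.0, 0.1, -179.9]
ft_force: [0.1, 0.1, -0.4]
finger_gap: 10.6
t 30.0 pos [599.  230.9  40. ] rot [ 1.800e+02  1.000e-01 -1.799e+02] F [ 0.1  0.1 -0.4] gap 10.6 | tool shift [ 1.5 -0.9 10. ] norm 10.1
   turn tool z 0.0022 rad; translate-after-turn [ 1.5 -0.9 10. ]
```

```bash
python3 -m creep '{"translation":[[0,1,6],[0,0,3],[0,0,0],[0,0,0]],"rotation":[[0,0,0],[0,0,0],[0,0,0],[0,0,0]],"claw":[6,6,6,6]}' 50
python3 -c "
from h import *;plan(599,232,29.5,180)"
```

```text
time: 30.4
tool_pos: [598.0, 231.9, 29.5]
tcp_rot: [180.0, 0.0, -179.8]
ft_force: [-0.6, -0.2, -1.0]
finger_gap: 10.6
t 30.4 pos [598.  231.9  29.5] rot [ 180.     0.  -179.8] F [-0.6 -0.2 -1. ] gap 10.6 | tool shift [-1.   0.1 -0. ] norm 1.0
   turn tool z 0.0026 rad; translate-after-turn [-1.   0.1 -0. ]
```

```bash
python3 -m creep '{"translation":[[0,0,1],[0,0,0],[0,0,0]],"rotation":[[0,0,0],[0,0,0],[0,0,0]],"claw":[6,6,6]}' 50
python3 -m creep '{"translation":[[0,0,0],[0,0,0],[0,0,0],[0,0,-15],[0,0,-35],[0,0,-45],[0,0,-45],[0,0,-20],[0,0,0],[0,0,0]],"rotation":[[0,0,0],[0,0,0],[0,0,0],[0,0,0],[0,0,0],[0,0,0],[0,0,0],[0,0,0],[0,0,0],[0,0,0]],"claw":[30,40,40,40,40,40,40,40,40,40]}' 50
python3 w.py w20
python3 - <<'E'
from bench import *
import cv2
for n in("scene","side"):
    r=snapshot(n);f=r["frame"][:,:,::-1];cv2.imwrite(f"pics/{n}1.png",cv2.resize(f[110:340,90:410] if n=="scene" else f[80:350,190:400],None,fx=2.2,fy=2.2,interpolation=cv2.INTER_CUBIC))
E
```

```text
time: 30.7
tool_pos: [598.1, 232.0, 29.4]
tcp_rot: [180.0, 0.0, -179.9]
ft_force: [-3.9, -0.3, 7.5]
finger_gap: 10.5
time: 31.7
tool_pos: [598.2, 232.0, 189.4]
tcp_rot: [180.0, 0.1, -179.9]
ft_force: [-0.6, -0.1, -0.7]
finger_gap: 39.8
```

View pics/w20.png

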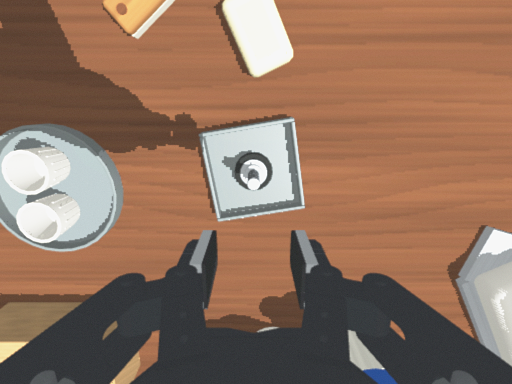

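View pics/scene1.png

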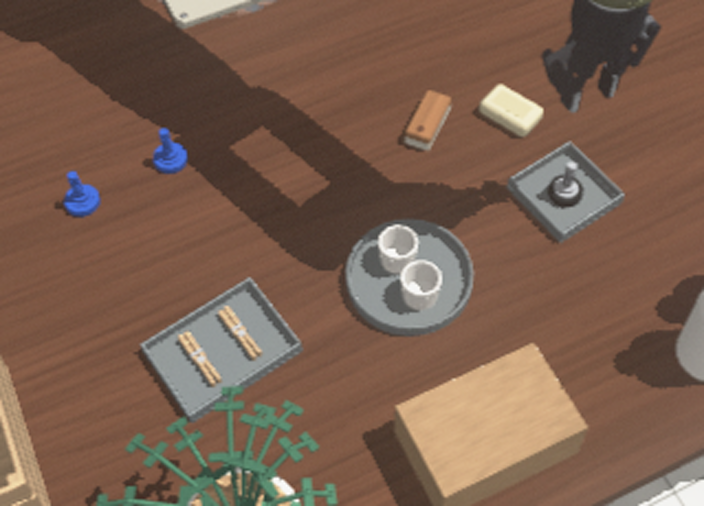

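View pics/side1.png

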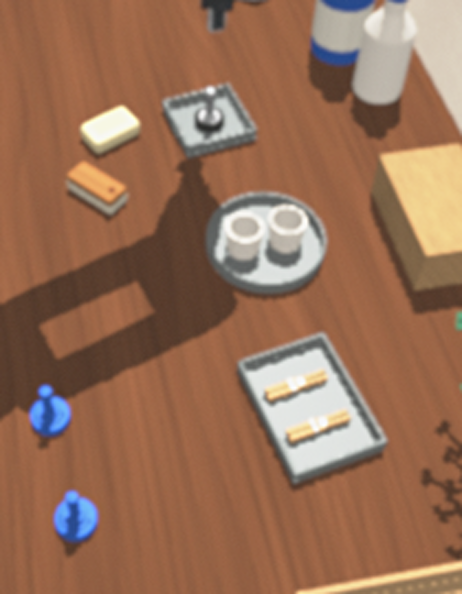

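All three views show everything in place: pegs flat in the oblong tray, caps upright in the dish, and the foot upright in the square tray. The soap, brush and blue look-alikes have not been touched, so I'm handing in.

```bash
python3 -c "
from bench import *
print(hand_in())"
```

```text
the job is handed in; nothing more can be done
None
```

I laid both pegs flat in the oblong tray, stood both caps upright in the round dish, and stood the black foot upright in the square tray, in that order. I handed the job in at about 32 s.

**Final checks:** the last wrist, scene and side pictures show each item inside its tray on the floor, none on top of another. The soap, brush and both blue look-alikes appear where they were, and the gripper was clear of everything. The highest force I read at the wrist was about 8 N.

**What failed or disagreed:**
- My first grasp of the far peg closed on top of it at about 6 N. I measured it again and picked it up on the second try.
- The scene and side cameras disagreed by about 6 mm on the near and far pegs, so I used the wrist camera to settle the grasp positions.

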